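# Sieve the washed glassware fittings

## Robot

A 6-joint arm with a two-finger parallel gripper is mounted at the origin on the work surface. World frame = base frame: x ahead of the robot, y to its left, z up, the work surface at z = 0. Lengths are in m, angles in rad, forces in N, time in s.
With the tool pointing down it reaches from about 0.25 to 0.725 m from the base axis. Payload 9.7 kg.
Tool frame: the origin (TCP) lies midway between the tips of the shut fingers; the grasp point (between the pads) lies 19 mm behind it; z points along the fingers, y is the direction in which the jaws open and shut (so a half turn about z gives the same grasp; the last joint's range is limited). The gripper opens to 85 mm and grips with 20 to 120 N. Pads are 22 mm wide; open, the fingers measure 114 mm over their backs; the gripper's body (76 mm by 85 mm) begins 54 mm behind the grasp point. The pads swing forward as they close: fully open they stand 13 mm farther back than shut.
Start: joints at [1.311, 0.087, 0.176, 1.66, 0, 1.571], TCP at [0.141, 0.532, 0.231] pointing down, gripper open.
Joint ranges: [-3.13, 3.13], [-0.85, 1.81], [-1.15, 1.24], [-2.2, 2.28], [-1.44, 1.52], [-3.14, 3.14]. Speed limits (rad/s): [2.22, 2.22, 2.57, 3.14, 3.14, 3.14].

## Interface

Orientations are given as a unit quaternion [x, y, z, w].
In Python, from cell import read_state, read_camera, calibration, sign_off gives the robot as it stands.
- The arm moves only by the tool play_rows, never from a script. Its argument "commands" is a list of rows, each a list of 3 entries, a list of its own where there are three numbers: the opening, from 0 (shut) to 1 (fully open), then the shift along the tool's x, y, z in m, then the turn, a rotation vector about the tool's x, y, z in rad. A call has 1 to 20 rows; each row shifts and turns the commanded pose from where the row before left it, along the tool's axes as they then stand; what a row does not reach is not made up. A row lasts 1/12 s, in which the tool goes at most 41.7 mm and 7.16 degrees, less where a joint would pass 70% of its speed; a pose out of reach is approached as far as the arm can. A call with a gripper value outside its range is refused whole. The fingers move at their own pace and stop on an object; "force" is the grip in N (left out, the last holds). Time passes only in rows, so rows that do not move let the fingers close. It gives the time, the measured TCP pose, the force and the opening at its end, in the units of the state.
- read_state(): the state, without advancing time (a new reading comes with each control period).
- read_camera(name): name is "scene" or "top" or "wrist"; returns (picture, depth): 400x640x3 uint8, red, green, blue; 400x640 float32, m along the optical axis (not along the pixel's ray), 0 where there is no reading.
- calibration(name): a dict with "fx", "fy", "cx", "cy" (pixels), "dist_coeffs" ([k1, k2, p1, p2, k3] as OpenCV has them; the pictures are not rectified), "rvec" (rotation vector, rad) and "tvec" (3), from world to camera coordinates, as OpenCV has them. Camera axes: x right, y down, z forward; pixel columns grow to the right and rows downward; lengths in m; the calibration is good to about 2 mm. A picture is of the moment at which its call begins: read the wrist's pose just before it. calibration takes no time and is no camera call; for the wrist camera it gives the pose at the moment of the call.
- sign_off(): hands the job in, once; it reports no verdict.
The state is a dict: "clock": time; "q": joint angles; "dq": joint speeds; "joint_efforts": joint torques, N m; "ee_pos": TCP position; "tool_rot": TCP orientation; "contact_force": force on the tool from outside, world axes, zero at the start; "moment": the same for the moment, N m; "gripper_width": finger opening in m.
Only numpy, scipy, OpenCV 4.12 (cv2) and the standard library are available. Lean on these libraries where they do the work, as an engineer would, in place of code of your own. Each camera call takes 0.05 s, during which the arm holds its last target. There are 200 camera calls.

## Task

Shake the slotted wash basket over the shallow steel pan until all four little stirring bars have dropped into the pan, keeping the three big stoppers in the basket; then tip the stoppers out into the deep white tub, and set the empty basket back upright in the middle of its rubber mat. Handle the basket only: do not grip the little bars or the stoppers, and leave the marker and the spatula where they lie.

Things in the scene. Friction and masses are not known exactly. Their poses are not given: they have to be found in the camera images.
- basket: Open stainless wash basket, loose, 205 long x 108 wide (mm), about 0.24 kg, with its load 0.42 kg. Origin on its underside below the grip bar; +x points to the pouring mouth, z up; it extends from x = -95 to +110. Rear and side walls 45 high, 3 thick; inside width 102. Upright it stands flat on its underside. Floor: see point floor; mouth: see point mouth.
- floor (a point): Point of the basket's floor top, 8 above its underside, at the rear end of the slots (basket x = -20). Behind it the floor is solid; ahead are three 6 mm rods along x (y = -27, 0, 27) leaving four open slots 21 wide, up to the mouth's end. Steel and load are slippery (friction 0.16 to 0.24): things on the floor start to slide at 9 to 14 degrees of tilt.
- mouth (a point): Middle of the mouth's edge, at basket x = 110, 30 above the underside. From x = 75 the rods slope up 32 degrees to it; there is no wall at this end. Stoppers slide out over it at about 45 to 50 degrees of mouth-down tilt; at 15 to 20 degrees they stay in unless shaken hard.
- bar (a point): Middle of the basket's grip bar, 80 above the underside, over the basket's origin. Straight, flat-sided bar along the basket's y, 108 long, 14 thick (along x), 22 tall (69 to 91 above the underside), ordinary friction. Pinched across its 14 mm, the basket can be carried and tilted about the bar.
- mat: Black rubber mat 240 x 160, 6 thick, fixed; the basket stands on it at first, mouth roughly towards the robot. Origin in the centre of its underside, x along the 240 side.
- pan: Shallow steel pan for the little bars, 230 (x) x 200 (y) x 30 high outside, walls and floor 4, fixed. Origin in the centre of its underside.
- tub: Deep white plastic tub for the stoppers, 230 (x) x 200 (y) x 70 high outside, walls and floor 5, fixed. Mat, pan and tub lie side by side in any order. Origin in the centre of its underside.
- stopper0: Big grey plastic stopper, lying, 66 long, 45 g: a six-sided head 36 across flats and 16 long, and a taper from 34 to 28 in diameter. Too thick for the slots. Origin at its middle; x (within 5 degrees) runs along it from head to thin end.
- stopper1: Big grey plastic stopper, lying, 66 long, 45 g: a six-sided head 36 across flats and 16 long, and a taper from 34 to 28 in diameter. Too thick for the slots. Origin at its middle; x (within 5 degrees) runs along it from head to thin end.
- stopper2: Big grey plastic stopper, lying, 66 long, 45 g: a six-sided head 36 across flats and 16 long, and a taper from 34 to 28 in diameter. Too thick for the slots. Origin at its middle; x (within 5 degrees) runs along it from head to thin end.
- bit0: Little white eight-sided stirring bar, 16 long, 12 across flats, 11 g, at first on the basket's solid rear floor. Origin at its centre, x along it.
- bit1: Little white eight-sided stirring bar, 16 long, 12 across flats, 11 g, at first on the basket's solid rear floor. Origin at its centre, x along it.
- bit2: Little white eight-sided stirring bar, 16 long, 12 across flats, 11 g, at first on the basket's solid rear floor. Origin at its centre, x along it.
- bit3: Little white eight-sided stirring bar, 16 long, 12 across flats, 11 g, at first on the basket's solid rear floor. Origin at its centre, x along it.
- marker: Felt marker, 135 long, 16 thick, loose, lying between two of the stations; leave alone. Origin under its middle.
- spatula: Flat steel spatula, 150 long, 4 thick, loose, lying between two of the stations; leave alone. Origin under its middle.
There are look-alikes about, which are no part of the job. What is shaped like the stopper0 but red or yellow is not meant. Leave any yellow look-alike of the basket alone.

How it is judged:
On the way, in this order (a step that is already met when the one before it is completed fails the run):
1. all four little bars lie in the pan while all three stoppers are still in the basket (x of bit0 in the frame of pan between -0.115 and 0.115 m and y of bit0 in the frame of pan between -0.1 and 0.1 m and z of bit0 in the frame of pan between -0.005 and 0.035 m and x of bit1 in the frame of pan between -0.115 and 0.115 m and y of bit1 in the frame of pan between -0.1 and 0.1 m and z of bit1 in the frame of pan between -0.005 and 0.035 m and x of bit2 in the frame of pan between -0.115 and 0.115 m and y of bit2 in the frame of pan between -0.1 and 0.1 m and z of bit2 in the frame of pan between -0.005 and 0.035 m and x of bit3 in the frame of pan between -0.115 and 0.115 m and y of bit3 in the frame of pan between -0.1 and 0.1 m and z of bit3 in the frame of pan between -0.005 and 0.035 m and x of stopper0 in the frame of basket between -0.1 and 0.12 m and y of stopper0 in the frame of basket between -0.06 and 0.06 m and z of stopper0 in the frame of basket between -0.005 and 0.075 m and x of stopper1 in the frame of basket between -0.1 and 0.12 m and y of stopper1 in the frame of basket between -0.06 and 0.06 m and z of stopper1 in the frame of basket between -0.005 and 0.075 m and x of stopper2 in the frame of basket between -0.1 and 0.12 m and y of stopper2 in the frame of basket between -0.06 and 0.06 m and z of stopper2 in the frame of basket between -0.005 and 0.075 m), for 0.2 s.
2. all three stoppers lie in the tub (x of stopper0 in the frame of tub between -0.115 and 0.115 m and y of stopper0 in the frame of tub between -0.1 and 0.1 m and z of stopper0 in the frame of tub between -0.005 and 0.08 m and x of stopper1 in the frame of tub between -0.115 and 0.115 m and y of stopper1 in the frame of tub between -0.1 and 0.1 m and z of stopper1 in the frame of tub between -0.005 and 0.08 m and x of stopper2 in the frame of tub between -0.115 and 0.115 m and y of stopper2 in the frame of tub between -0.1 and 0.1 m and z of stopper2 in the frame of tub between -0.005 and 0.08 m), for 0.2 s.
At the end, for the whole second after the job is handed in: All four little bars lie inside the pan, all three stoppers lie inside the tub, and the empty basket stands upright (within 0.1 rad) on its mat, its origin within 55 mm of the mat's centre in plan, let go; everything is at rest (all of step 2 and x of bit0 in the frame of pan between -0.115 and 0.115 m and y of bit0 in the frame of pan between -0.1 and 0.1 m and z of bit0 in the frame of pan between -0.005 and 0.035 m and x of bit1 in the frame of pan between -0.115 and 0.115 m and y of bit1 in the frame of pan between -0.1 and 0.1 m and z of bit1 in the frame of pan between -0.005 and 0.035 m and x of bit2 in the frame of pan between -0.115 and 0.115 m and y of bit2 in the frame of pan between -0.1 and 0.1 m and z of bit2 in the frame of pan between -0.005 and 0.035 m and x of bit3 in the frame of pan between -0.115 and 0.115 m and y of bit3 in the frame of pan between -0.1 and 0.1 m and z of bit3 in the frame of pan between -0.005 and 0.035 m and horizontal distance between basket and mat below 0.055 m and angle between basket's own z axis and vertical below 0.1 rad and z of basket in the frame of mat below 0.012 m and linear speed of basket below 0.03 m/s and linear speed of each of stopper0, stopper1, stopper2, bit0, bit1, bit2, bit3 below 0.05 m/s); the robot touches nothing.
It fails at once if the marker is moved by more than 40 mm (distance of marker from where it was at the start of the episode above 0.04 m).
It fails at once if the spatula is moved by more than 40 mm (distance of spatula from where it was at the start of the episode above 0.04 m).
It fails at once if the fingers press on a stopper or a little bar with over 6 N (contact force between the fingers and stopper0 above 6 N or contact force between the fingers and stopper1 above 6 N or contact force between the fingers and stopper2 above 6 N or contact force between the fingers and bit0 above 6 N or contact force between the fingers and bit1 above 6 N or contact force between the fingers and bit2 above 6 N or contact force between the fingers and bit3 above 6 N).
It also fails if it takes over 72 s, if anything falls off the work surface, if the arm or the gripper's body presses on something with over 40 N, if the wrist force passes 120 N, or if a joint passes its speed limit or range.

## Working session

There is one attempt and no reset: what is moved stays moved. The work goes in short steps, Python scripts to look and compute and a tool call to move; the robot and the scene stay as the last step left them, time stands still between calls to the robot, and variables do not carry over. Pictures are saved under pics/ and viewed, about 8 in all and at most 12, crops included, and the job is handed in when it is done.

Besides the shell and the picture viewer there is one more tool, called after "Call:" as name(argument=value, ...), one argument or row to a line, values as JSON. play_rows: Moves the arm, as the interface text tells. Its arguments: {"type":"object","properties":{"commands":{"type":"array"},"force":{"type":"number"}},"required":["commands"]}

```bash
mkdir -p pics; ls
cat > h.py <<'E'
import numpy as np, cv2
from cell import read_state, read_camera, calibration, sign_off
from scipy.spatial.transform import Rotation as R
def cloud(n):
    c=calibration(n); im,d=read_camera(n)
    K=np.array([[c['fx'],0,c['cx']],[0,c['fy'],c['cy']],[0,0,1]]); D=np.array(c['dist_coeffs'],float)
    v,u=np.mgrid[0:400,0:640]
    p=cv2.undistortPoints(np.stack([u,v],-1).reshape(-1,1,2).astype(float),K,D).reshape(400,640,2)
    P=np.dstack([p[...,0]*d,p[...,1]*d,d]); Rm=cv2.Rodrigues(np.array(c['rvec'],float))[0]
    W=(P-np.array(c['tvec'],float).ravel())@Rm
    W[d<=0]=np.nan
    return im,W
def save(n,im,s=1): cv2.imwrite('pics/'+n,cv2.resize(im[...,::-1],None,fx=s,fy=s))
E
python3 - <<'E'
from h import *
for n in('top','scene'):
    im,W=cloud(n); save(n+'0.png',im,1.25); np.savez(n+'0.npz',im=im,W=W)
print(read_state())
E
```

```text
pics
{'clock': 0.1, 'q': array([1.31099828e+00, 8.74257427e-02, 1.75222102e-01, 1.65982790e+00,
       8.28386685e-06, 1.57081899e+00]), 'dq': array([-0.00147657, -0.00219029,  0.00214635,  0.00097105,  0.00050529,
        0.00198898]), 'joint_efforts': array([-2.49862924e-04, -5.21558189e+01,  4.65656698e+01,  1.59658300e-02,
       -2.03744946e-06, -1.32046063e-05]), 'ee_pos': array([0.14122994, 0.5313377 , 0.2306471 ]), 'tool_rot': array([ 1.29545232e-01,  9.91573321e-01, -6.11867501e-04, -8.41011453e-05]), 'contact_force': array([ 0.21335883,  0.13472416, -0.01163658]), 'moment': array([-0.03261805, -0.02548035, -0.02753822]), 'gripper_width': 0.0851228658463136}
```

View pics/top0.png

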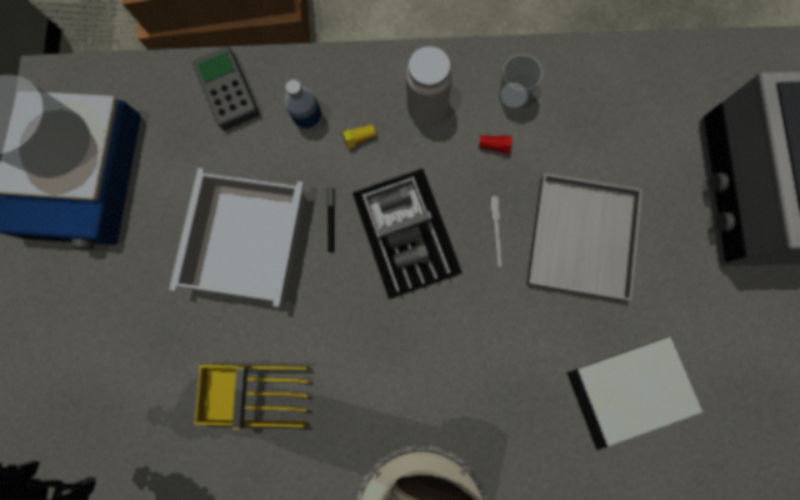

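View pics/scene0.png

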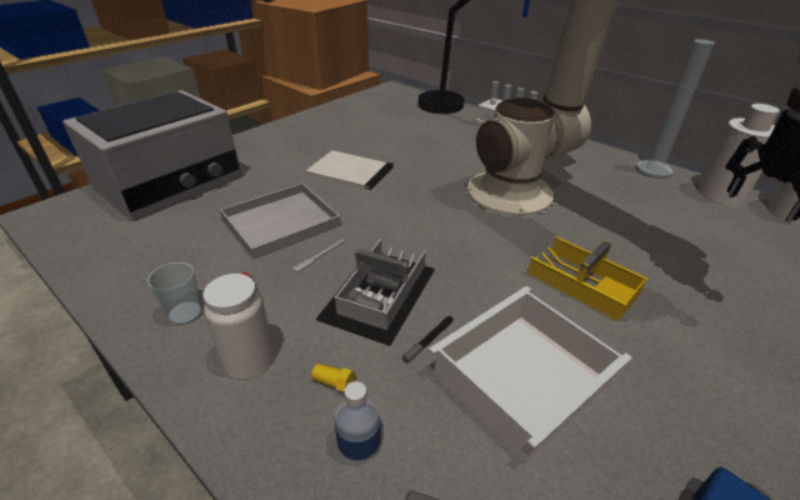

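The basket is the grey one at top pixel (398,225), on the black mat (407,233). The tub is on the left (240,235), the pan on the right (585,237), the marker at (331,220) and the spatula at (497,230). Look-alikes to leave alone are the yellow basket (252,396), the yellow stopper (360,135) and the red stopper (496,143). Next I'll measure from depth and check a close crop.

Run:
```python
from h import *
z=np.load('top0.npz'); im,W=z['im'],z['W']
def rect(m,n):
    P=W[m][:,:2]; P=P[np.isfinite(P).all(1)].astype(np.float32)
    print(n,len(P),cv2.minAreaRect(P*1000), np.nanmedian(W[m],0).round(3))
v,u=np.mgrid[0:400,0:640]; v=v*1.25;u=u*1.25
Z=W[...,2]
box=lambda a,b,c,d:(u>a)&(u<b)&(v>c)&(v<d)
b=box(350,465,165,300)
for lo,hi in((.08,.115),(.035,.06)): rect(b&(Z>lo)&(Z<hi),f'basket {lo}')
dark=im.max(2)<25
rect(b&dark&(Z<.012),'mat')
rect(box(165,306,165,310)&(Z>.055)&(Z<.085),'tubrim')
rect(box(520,650,170,305)&(Z>.022)&(Z<.04),'panrim')
rect(box(320,342,180,255)&(Z>.007),'marker')
s=box(485,505,190,270); rect(s&(im.min(2)>120),'spat')
print('tall', np.nanmax(Z[box(150,660,30,320)]))
c=im[130:245,270:380]; save('crop0.png',c,5)
```

```text
basket 0.08 331 ((547.5512084960938, 18.55016326904297), (15.006528854370117, 107.95248413085938), 18.46175765991211) [0.546 0.019 0.095]
basket 0.035 1301 ((540.9505615234375, 16.277427673339844), (209.294677734375, 110.00692749023438), 18.485437393188477) [0.537 0.02  0.045]
mat 1987 ((550.521484375, 14.964332580566406), (234.94972229003906, 154.23629760742188), 17.920366287231445) [ 0.515 -0.015  0.005]
tubrim 1857 ((541.698974609375, 347.21380615234375), (221.60549926757812, 249.93084716796875), 80.05933380126953) [0.547 0.375 0.069]
panrim 787 ((528.942138671875, -347.07025146484375), (200.91949462890625, 232.11444091796875), 78.31903839111328) [ 0.53  -0.363  0.028]
marker 276 ((582.7203979492188, 171.1326904296875), (13.997292518615723, 134.7407684326172), 89.74398803710938) [0.583 0.172 0.012]
spat 110 ((548.5589599609375, -171.98495483398438), (142.33897399902344, 11.833419799804688), 1.24268639087677) [ 0.587 -0.172  0.003]
tall 0.17335280963940594
```

View pics/crop0.png

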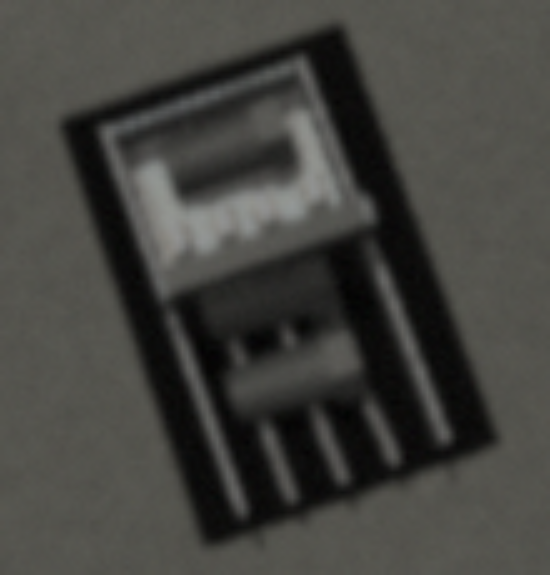

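The crop shows the grey basket with its grip bar at crop pixel (265,245), grey stoppers and the open mouth facing the robot (lower right). The choice is confirmed, so I'm moving above the bar.

Call:
play_rows(
  commands=[
    [1,[-0.029,-0.022,0],[0,0,0]],
    [1,[-0.029,-0.022,0],[0,0,0]],
    [1,[-0.029,-0.022,0],[0,0,0]],
    [1,[-0.029,-0.022,0],[0,0,0]],
    [1,[-0.029,-0.022,0],[0,0,0]],
    [1,[-0.029,-0.022,0],[0,0,0]],
    [1,[-0.029,-0.022,0],[0,0,0]],
    [1,[-0.029,-0.022,0],[0,0,0]],
    [1,[-0.029,-0.022,0],[0,0,0]],
    [1,[-0.029,-0.022,0],[0,0,0]],
    [1,[-0.029,-0.022,0],[0,0,0]],
    [1,[-0.029,-0.022,0],[0,0,0]],
    [1,[-0.029,-0.022,0],[0,0,0]],
    [1,[-0.029,-0.022,0],[0,0,0]],
    [1,[-0.029,-0.022,0],[0,0,0]],
    [1,[-0.029,-0.022,0],[0,0,0]],
    [1,[-0.029,-0.022,0],[0,0,0]],
    [1,[-0.029,-0.022,0],[0,0,0]],
  ],
  force=80,
)

```text
clock: 1.6
ee_pos: [0.5448, 0.0129, 0.231]
tool_rot: [0.13, 0.992, -0.0, -0.0]
contact_force: [-0.0, 0.7, 0.2]
gripper_width: 0.0853
```

Call:
play_rows(
  commands=[
    [1,[0,0,0],[0,0,0.11]],
    [1,[0,0,0],[0,0,0.11]],
    [1,[0,0,0],[0,0,0.11]],
    [1,[0,0,0],[0,0,0.11]],
    [1,[0,0,0],[0,0,0.11]],
    [1,[0,0,0],[0,0,0.11]],
    [1,[0,0,0],[0,0,0.11]],
    [1,[0,0,0],[0,0,0.11]],
    [1,[0,0,0],[0,0,0.11]],
    [1,[0,0,0],[0,0,0]],
    [1,[0,0,0],[0,0,0]],
  ],
)

```text
clock: 2.52
ee_pos: [0.5439, 0.0147, 0.231]
tool_rot: [0.584, 0.812, -0.0, -0.0]
contact_force: [0.2, 0.6, -0.4]
gripper_width: 0.0855
```

```bash
cat >> h.py <<'E'
def to(p,q=None,yaw=None):
    s=read_state(); r=R.from_quat(s['tool_rot']); M=r.as_matrix()
    print('t',round(s['clock'],2),'pos',s['ee_pos'].round(4),'ytool yaw',np.degrees(np.arctan2(M[1,1],M[0,1])).round(2),'z',M[:,2].round(3),'F',s['contact_force'].round(2),'w',round(s['gripper_width'],4),'q',s['q'].round(2))
    print('tool shift',(M.T@(np.array(p)-s['ee_pos'])).round(4))
E
python3 - <<'E'
from h import *
to([.5475,.0185,.07])
im,W=cloud('wrist'); save('w1.png',im,1.0)
m=(W[...,2]>.085)&(W[...,2]<.11); P=W[m][:,:2].astype(np.float32)*1000
print(len(P),cv2.minAreaRect(P))
E
```

```text
t 2.52 pos [0.5439 0.0147 0.231 ] ytool yaw 18.58 z [-0.001 -0.    -1.   ] F [ 0.25  0.62 -0.36] w 0.0855 q [0.03 0.07 0.16 1.66 0.   1.27]
tool shift [0.0024 0.0047 0.161 ]
3259 ((675.2425537109375, -9.05218505859375), (99.39550018310547, 330.3817138671875), 77.60859680175781)
```

View pics/w1.png

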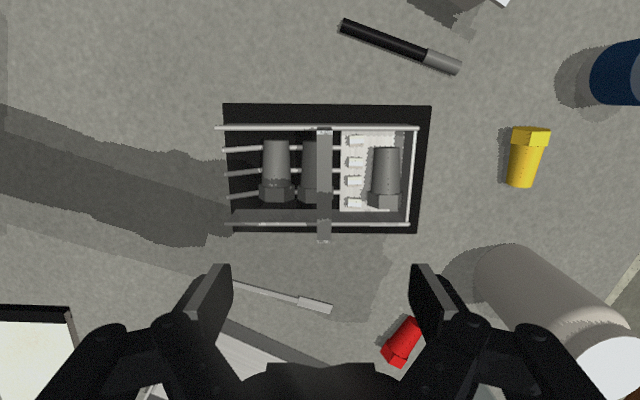

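The wrist view shows the bar at (325,185), all four bits in a row at (355,140–202), the rear stopper at (385,175) and two more at (277,170) and (315,170). Descending to grip.

Call:
play_rows(
  commands=[
    [1,[0.0024,0.0047,0.016],[0,0,0]],
    [1,[0,0,0.03],[0,0,0]],
    [1,[0,0,0.03],[0,0,0]],
    [1,[0,0,0.03],[0,0,0]],
    [1,[0,0,0.025],[0,0,0]],
    [1,[0,0,0.02],[0,0,0]],
    [1,[0,0,0.01],[0,0,0]],
    [1,[0,0,0],[0,0,0]],
    [1,[0,0,0],[0,0,0]],
  ],
)

```text
clock: 3.32
ee_pos: [0.5478, 0.0185, 0.0708]
tool_rot: [0.584, 0.811, -0.0, 0.0]
contact_force: [0.1, -1.0, 0.6]
gripper_width: 0.0854
```

Call:
play_rows(
  commands=[
    [0.5,[0,0,0],[0,0,0]],
    [0.3,[0,0,0],[0,0,0]],
    [0.2,[0,0,0],[0,0,0]],
    [0.1,[0,0,0],[0,0,0]],
    [0,[0,0,0],[0,0,0]],
    [0,[0,0,0],[0,0,0]],
    [0,[0,0,0],[0,0,0]],
    [0,[0,0,0],[0,0,0]],
    [0,[0,0,-0.005],[0,0,0]],
    [0,[0,0,-0.015],[0,0,0]],
    [0,[0,0,-0.02],[0,0,0]],
    [0,[0,0,-0.02],[0,0,0]],
    [0,[0,0,-0.02],[0,0,0]],
    [0,[0,0,-0.02],[0,0,0]],
    [0,[0,0,-0.01],[0,0,0]],
    [0,[0,0,0],[0,0,0]],
    [0,[0,0,0],[0,0,0]],
  ],
  force=100,
)

```text
clock: 4.73
ee_pos: [0.5477, 0.0185, 0.1795]
tool_rot: [0.585, 0.811, -0.0, -0.0]
contact_force: [-0.2, -1.1, -5.6]
gripper_width: 0.0125
```

Run:
```python
from h import *
im,W=cloud('wrist'); 
im2,W2=cloud('top'); 
save('w2.png',np.vstack([im[::1,100:540],im2[100:300,100:540]]),1.0)
to([.5475,.0185,.18])
```

```text
t 4.83 pos [0.5472 0.0185 0.1785] ytool yaw 18.39 z [-0.002 -0.    -1.   ] F [-0.12  0.55 -5.61] w 0.0125 q [ 0.03  0.07  0.06  1.56 -0.    1.28]
tool shift [-0.0001  0.0003 -0.0015]
```

View pics/w2.png

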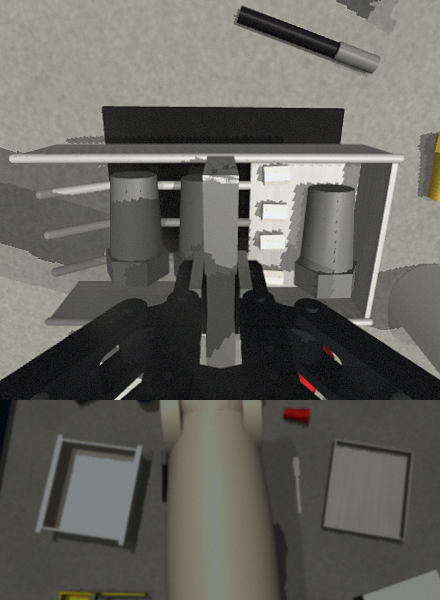

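Call:
play_rows(
  commands=[
    [0,[-0.009,-0.0007,0],[0,0,0.013]],
    [0,[-0.0178,-0.0013,0],[0,0,0.025]],
    [0,[-0.0266,-0.002,0],[0,0,0.038]],
    [0,[-0.0266,-0.002,0],[0,0,0.038]],
    [0,[-0.0266,-0.002,0],[0,0,0.038]],
    [0,[-0.0266,-0.002,0],[0,0,0.038]],
    [0,[-0.0266,-0.002,0],[0,0,0.038]],
    [0,[-0.0266,-0.002,0],[0,0,0.038]],
    [0,[-0.0266,-0.002,0],[0,0,0.038]],
    [0,[-0.0266,-0.002,0],[0,0,0.038]],
    [0,[-0.0266,-0.002,0],[0,0,0.038]],
    [0,[-0.0266,-0.002,0],[0,0,0.038]],
    [0,[-0.0266,-0.002,0],[0,0,0.038]],
    [0,[-0.0266,-0.002,0],[0,0,0.038]],
    [0,[-0.0178,-0.0013,0.005],[0,0,0.025]],
    [0,[-0.009,-0.0007,0.008],[0,0,0.013]],
    [0,[0,0,0.01],[0,0,0]],
    [0,[0,0,0.007],[0,0,0]],
    [0,[0,0,0],[0,0,0]],
    [0,[0,0,0],[0,0,0]],
  ],
)

```text
clock: 6.5
ee_pos: [0.5469, -0.3497, 0.1494]
tool_rot: [0.777, 0.629, -0.0, -0.001]
contact_force: [-0.0, 0.5, -3.2]
gripper_width: 0.0119
```

Run:
```python
from h import *
to([.54,-.35,.148])
```

```text
t 6.5 pos [ 0.5469 -0.3497  0.1494] ytool yaw -12.0 z [-0.001  0.001 -1.   ] F [-0.02  0.45 -3.2 ] w 0.0119 q [-0.57  0.31  0.28  1.54  0.    1.21]
tool shift [-0.0017 -0.0067  0.0014]
```

Call:
play_rows(
  commands=[
    [0,[0,0,0],[-0.06,0,0]],
    [0,[0,0,0],[-0.06,0,0]],
    [0,[0,0,0],[-0.06,0,0]],
    [0,[0,0,0],[-0.06,0,0]],
    [0,[0,0,0],[-0.06,0,0]],
    [0,[0,0,0],[0,0,0]],
    [0,[0,0,0],[0,0,0]],
    [0,[0,0,0],[0,0,0]],
    [0,[0.008,0,0],[0,0,0]],
    [0,[-0.008,0,0],[0,0,0]],
    [0,[-0.008,0,0],[0,0,0]],
    [0,[0.008,0,0],[0,0,0]],
    [0,[0.008,0,0],[0,0,0]],
    [0,[-0.008,0,0],[0,0,0]],
    [0,[-0.008,0,0],[0,0,0]],
    [0,[0.008,0,0],[0,0,0]],
    [0,[0,0,0],[0,0,0]],
    [0,[0,0,0],[0,0,0]],
  ],
)

```text
clock: 8.0
ee_pos: [0.5469, -0.3509, 0.1502]
tool_rot: [0.769, 0.622, 0.094, 0.116]
contact_force: [0.4, -0.3, -4.5]
gripper_width: 0.0121
```

```bash
cat >> h.py <<'E'
def look(n):
    im,W=cloud('wrist'); im2,_=cloud('scene'); 
    c=cv2.resize(im2[130:280,140:400],None,fx=2.2,fy=2.2)
    o=np.zeros((300+c.shape[0]-40,640,3),np.uint8); o[:290]=im[20:310]; o[290:290+c.shape[0],:c.shape[1]]=c[:o.shape[0]-290]
    save(n,o[:600])
E
python3 - <<'E'
from h import *
look('l1.png'); to([.54,-.35,.148])
E
```

```text
t 8.1 pos [ 0.5469 -0.351   0.1503] ytool yaw -12.08 z [ 0.289 -0.062 -0.955] F [ 0.11 -0.04 -4.48] w 0.0121 q [-0.62  0.03 -0.07  1.19  0.12  1.18]
tool shift [-0.0005 -0.0074  0.0002]
```

View pics/l1.png

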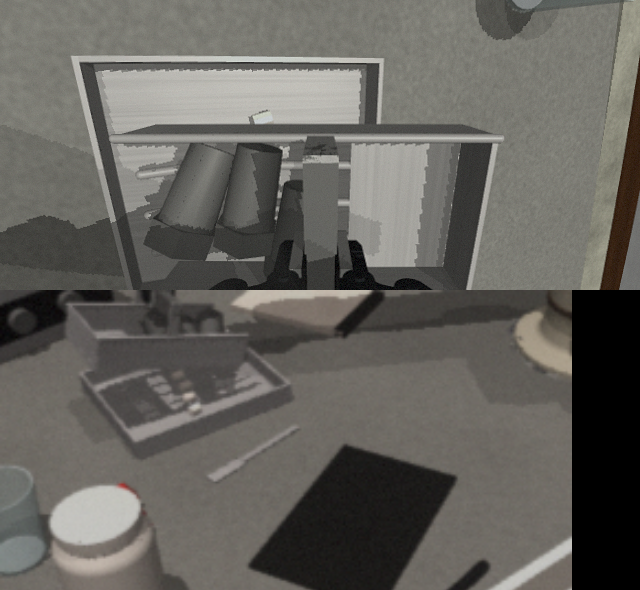

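The rear floor is clear and all three stoppers are still in. At least two bits are in the pan, at scene-crop (190,403) and wrist (260,117). I'll rock and shake more, then lift and count.

Call:
play_rows(
  commands=[
    [0,[0.012,0,0],[0,0,0]],
    [0,[-0.012,0,0],[0,0,0]],
    [0,[-0.012,0,0],[0,0,0]],
    [0,[0.012,0,0],[0,0,0]],
    [0,[0,0,0],[0.08,0,0]],
    [0,[0,0,0],[0.08,0,0]],
    [0,[0,0,0],[0.08,0,0]],
    [0,[0,0,0],[0.08,0,0]],
    [0,[0,0,0],[0.08,0,0]],
    [0,[0.01,0,0],[0.08,0,0]],
    [0,[-0.01,0,0],[0,0,0]],
    [0,[-0.01,0,0],[0,0,0]],
    [0,[0.01,0,0],[-0.08,0,0]],
    [0,[0,0,0],[-0.08,0,0]],
    [0,[0,0,0],[-0.08,0,0]],
    [0,[0,0,0],[-0.08,0,0]],
    [0,[0,0,0],[-0.08,0,0]],
    [0,[0,0,0],[-0.08,0,0]],
    [0,[0.01,0,0],[0,0,0]],
    [0,[-0.01,0,0],[0,0,0]],
  ],
)

```text
clock: 9.77
ee_pos: [0.5454, -0.3494, 0.1513]
tool_rot: [0.769, 0.622, 0.094, 0.117]
contact_force: [0.1, 0.2, -4.2]
gripper_width: 0.0125
```

Call:
play_rows(
  commands=[
    [0,[-0.01,0,0],[0,0,0]],
    [0,[0.01,0,0],[0,0,0]],
    [0,[0.01,0,0],[0,0,0]],
    [0,[-0.01,0,0],[0,0,0]],
    [0,[0,0,0],[0,0,0]],
    [0,[0,0,0],[0.06,0,0]],
    [0,[0,0,0],[0.06,0,0]],
    [0,[0,0,0],[0.06,0,0]],
    [0,[0,0,0],[0.06,0,0]],
    [0,[0,0,0],[0.06,0,0]],
    [0,[0,0,-0.01],[0,0,0]],
    [0,[0,0,-0.02],[0,0,0]],
    [0,[0,0,-0.02],[0,0,0]],
    [0,[0,0,-0.02],[0,0,0]],
    [0,[0,0,-0.02],[0,0,0]],
    [0,[0,0,-0.01],[0,0,0]],
    [0,[0,0,0],[0,0,0]],
  ],
)

```text
clock: 11.18
ee_pos: [0.5478, -0.3514, 0.2543]
tool_rot: [0.778, 0.629, 0.001, 0.003]
contact_force: [0.3, -1.9, -4.1]
gripper_width: 0.0126
```

Run:
```python
from h import *
look('l2.png'); to([.54,-.35,.148])
```

```text
t 11.28 pos [ 0.5472 -0.3511  0.2508] ytool yaw -12.09 z [ 0.002 -0.001 -1.   ] F [-0.45  0.09 -5.58] w 0.0121 q [-0.57  0.35  0.53  1.74  0.    1.21]
tool shift [-0.0004 -0.0075  0.1028]
```

View pics/l2.png

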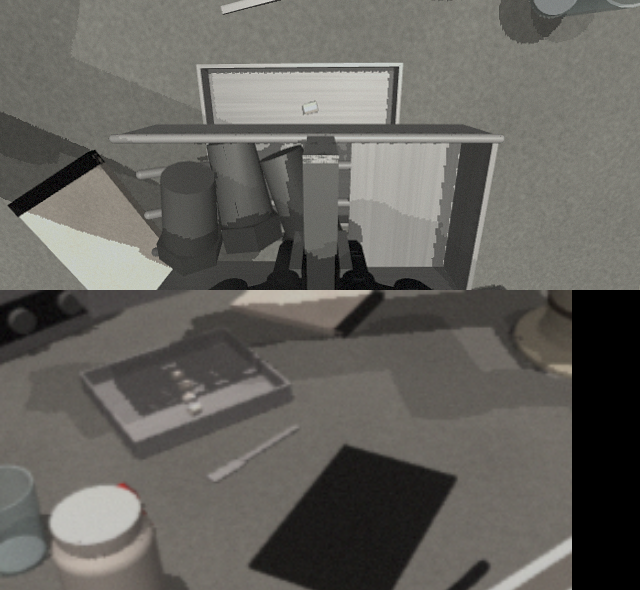

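The stoppers are all in and about four bits show in the pan. I'm zooming with contrast to count them.

Run:
```python
from h import *
a=read_camera('scene')[0].astype(float); b=read_camera('scene')[0]; a=(a+b)/2
c=np.clip(a[145:210,175:275]*1.7,0,255).astype(np.uint8); save('z.png',cv2.resize(c,None,fx=7,fy=7,interpolation=cv2.INTER_CUBIC))
```

```text
(no output)
```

View pics/z.png

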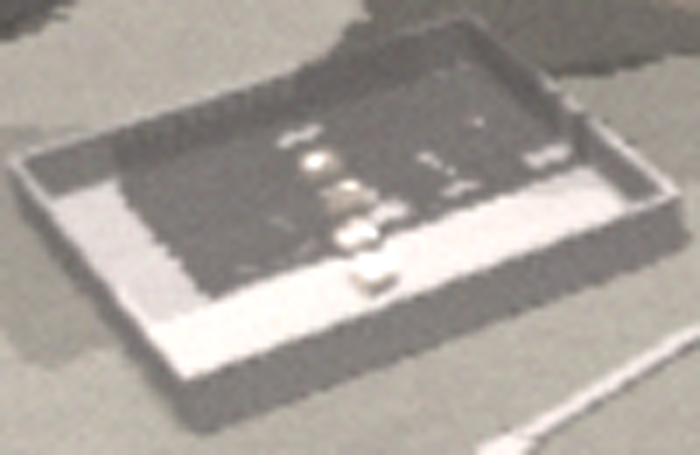

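Exactly four bits lie in the pan, at zoom (320,160), (345,195), (358,235) and (375,270). Carrying the basket to the tub.

Call:
play_rows(
  commands=[
    [0,[0.0102,0.0006,0],[0,0,-0.007]],
    [0,[0.0207,0.0012,0],[0,0,-0.0135]],
    [0,[0.031,0.0018,0],[0,0,-0.0205]],
    [0,[0.031,0.0018,0],[0,0,-0.0205]],
    [0,[0.031,0.0018,0],[0,0,-0.0205]],
    [0,[0.031,0.0018,0],[0,0,-0.0205]],
    [0,[0.031,0.0018,0],[0,0,-0.0205]],
    [0,[0.031,0.0018,0],[0,0,-0.0205]],
    [0,[0.031,0.0018,0],[0,0,-0.0205]],
    [0,[0.031,0.0018,0],[0,0,-0.0205]],
    [0,[0.031,0.0018,0],[0,0,-0.0205]],
    [0,[0.031,0.0018,0],[0,0,-0.0205]],
  ],
)

```text
clock: 12.38
ee_pos: [0.6028, -0.0127, 0.2494]
tool_rot: [0.701, 0.713, -0.0, -0.0]
contact_force: [-0.2, -0.5, -3.7]
gripper_width: 0.0123
```

Call:
play_rows(
  commands=[
    [0,[0.031,0.0018,0],[0,0,-0.0205]],
    [0,[0.031,0.0018,0],[0,0,-0.0205]],
    [0,[0.031,0.0018,0],[0,0,-0.0205]],
    [0,[0.031,0.0018,0],[0,0,-0.0205]],
    [0,[0.031,0.0018,0],[0,0,-0.0205]],
    [0,[0.031,0.0018,0],[0,0,-0.0205]],
    [0,[0.031,0.0018,0],[0,0,-0.0205]],
    [0,[0.031,0.0018,0],[0,0,-0.0205]],
    [0,[0.031,0.0018,0],[0,0,-0.0205]],
    [0,[0.031,0.0018,0],[0,0,-0.0205]],
    [0,[0.031,0.0018,0],[0,0,-0.0205]],
    [0,[0.0207,0.0012,0],[0,0,-0.0135]],
    [0,[0.0102,0.0006,0],[0,0,-0.007]],
    [0,[0,0,0],[0,0,0]],
    [0,[0,0,0],[0,0,0]],
  ],
)

```text
clock: 13.63
ee_pos: [0.5769, 0.3561, 0.2495]
tool_rot: [0.609, 0.793, -0.001, -0.0]
contact_force: [-0.1, -1.2, -3.6]
gripper_width: 0.0125
```

Run:
```python
from h import *
to([.605,.363,.225])
im,W=cloud('scene')
a=np.load('scene0.npz')
v,u=np.mgrid[0:400,0:640]
# tub: rim from scene camera, initial picture
m=(u>340)&(u<510)&(v>225)&(v<360)&(a['W'][...,2]>.062)&(a['W'][...,2]<.076)
P=a['W'][m][:,:2].astype(np.float32)*1000; P=P[np.isfinite(P).all(1)]
print(cv2.minAreaRect(P))
```

```text
t 13.63 pos [0.5769 0.3561 0.2495] ytool yaw 14.98 z [-0.001 -0.001 -1.   ] F [-0.12 -1.17 -3.62] w 0.0125 q [ 0.55  0.44  0.63  1.77 -0.    1.86]
tool shift [-0.0006  0.0289  0.0245]
((540.0925903320312, 347.5127868652344), (219.0665283203125, 252.08563232421875), 79.95542907714844)
```

Call:
play_rows(
  commands=[
    [0,[0,0.008,0.01],[0,0,0]],
    [0,[0,0.01,0.015],[0,0,0]],
    [0,[0,0.01,0.015],[0,0,0]],
    [0,[0,0,0],[-0.08,0,0]],
    [0,[0,0,0],[-0.08,0,0]],
    [0,[0,0,0],[-0.08,0,0]],
    [0,[0,0,0],[-0.08,0,0]],
    [0,[0,0,0],[-0.08,0,0]],
    [0,[0,0,0],[-0.08,0,0]],
    [0,[0,0,0],[-0.08,0,0]],
    [0,[0,0,0],[-0.08,0,0]],
    [0,[0,0,0],[-0.08,0,0]],
    [0,[0,0,0],[-0.08,0,0]],
    [0,[0,0,0],[-0.08,0,0]],
    [0,[0,0,0],[0,0,0]],
    [0,[0,0,0],[0,0,0]],
    [0,[0,0,0],[0,0,0]],
    [0,[0,0,0],[0,0,0]],
    [0,[0,0,0],[0,0,0]],
    [0,[0,0,0],[0,0,0]],
  ],
)

```text
clock: 15.35
ee_pos: [0.6053, 0.3633, 0.2114]
tool_rot: [0.551, 0.717, 0.338, 0.26]
contact_force: [-0.2, 0.5, -3.1]
gripper_width: 0.0125
```

Run:
```python
from h import *
to([.605,.363,.225])
im,W=cloud('wrist'); im2,_=cloud('scene'); c=cv2.resize(im2[170:370,310:540],None,fx=1.5,fy=1.5)
o=np.zeros((600,640,3),np.uint8); o[:300]=im[40:340]; o[300:,:345]=c[:300]; save('l3.png',o)
```

```text
t 15.35 pos [0.6053 0.3633 0.2114] ytool yaw 14.88 z [ 0.745  0.199 -0.637] F [-0.19  0.52 -3.15] w 0.0125 q [ 0.66 -0.3  -0.51  0.52 -0.31  1.84]
tool shift [-0.0002  0.0102 -0.009 ]
```

View pics/l3.png

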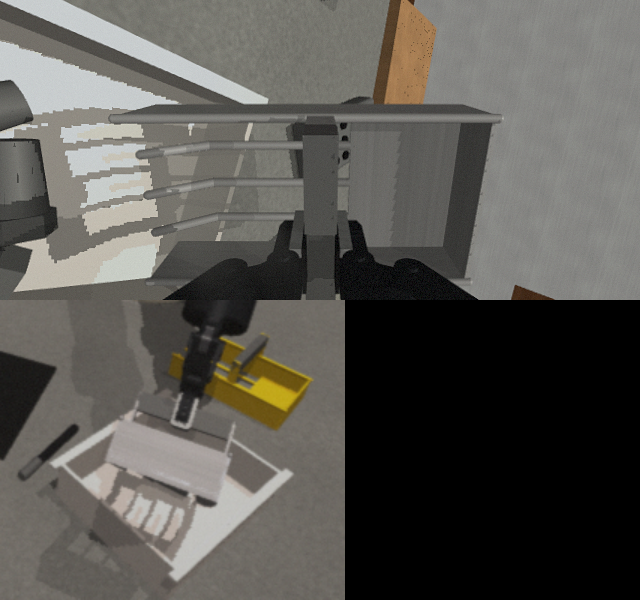

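The basket is empty, and stoppers show in the tub at wrist (20,105) and (20,190). I'll level, raise and carry it back over the mat.

Call:
play_rows(
  commands=[
    [0,[0,0,0],[0.11,0,0]],
    [0,[0,0,0],[0.11,0,0]],
    [0,[0,0,0],[0.11,0,0]],
    [0,[0,0,0],[0.11,0,0]],
    [0,[0,0,0],[0.11,0,0]],
    [0,[0,0,0],[0.11,0,0]],
    [0,[0,0,0],[0.11,0,0]],
    [0,[0,0,0],[0.11,0,0]],
    [0,[0,0,-0.02],[0,0,0]],
    [0,[0,0,-0.02],[0,0,0]],
    [0,[0,0,0],[0,0,0]],
  ],
)

```text
clock: 16.37
ee_pos: [0.6056, 0.3637, 0.253]
tool_rot: [0.609, 0.793, 0.012, 0.008]
contact_force: [-0.0, 0.1, -1.0]
gripper_width: 0.0121
```

Call:
play_rows(
  commands=[
    [0,[-0.0267,-0.0119,0],[0,0,0]],
    [0,[-0.0267,-0.0119,0],[0,0,0]],
    [0,[-0.0267,-0.0119,0],[0,0,0]],
    [0,[-0.0267,-0.0119,0],[0,0,0]],
    [0,[-0.0267,-0.0119,0],[0,0,0]],
    [0,[-0.0267,-0.0119,0],[0,0,0]],
    [0,[-0.0267,-0.0119,0],[0,0,0]],
    [0,[-0.0267,-0.0119,0],[0,0,0]],
    [0,[-0.0267,-0.0119,0],[0,0,0]],
    [0,[-0.0267,-0.0119,0],[0,0,0]],
    [0,[-0.0267,-0.0119,0],[0,0,0]],
    [0,[-0.0267,-0.0119,0],[0,0,0]],
    [0,[0,0,0],[0,0,0]],
    [0,[0,0,0],[0,0,0]],
  ],
)

```text
clock: 17.53
ee_pos: [0.5484, 0.0153, 0.2471]
tool_rot: [0.61, 0.792, 0.01, 0.008]
contact_force: [0.2, 0.8, -4.1]
gripper_width: 0.0118
```

Run:
```python
from h import *
to([.5495,.0165,.071])
im,W=cloud('wrist'); im2,_=cloud('top'); im3,_=cloud('scene')
o=np.vstack([im2[120:260,110:530],im3[215:365,320:530].repeat(2,0).repeat(2,1)]); save('l4.png',o,1.3)
```

```text
t 17.53 pos [0.5484 0.0153 0.2471] ytool yaw 14.81 z [ 0.026  0.006 -1.   ] F [ 0.22  0.78 -4.14] w 0.0118 q [0.03 0.06 0.18 1.66 0.01 1.34]
tool shift [ 0.001  -0.0033  0.1761]
```

View pics/l4.png

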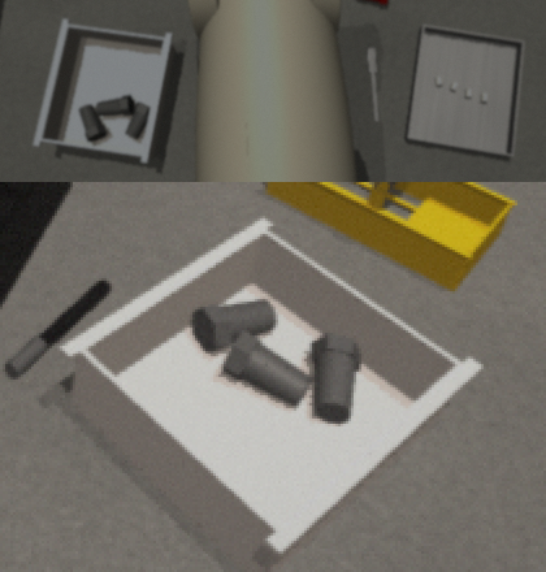

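All three stoppers are in the tub, at lower view (235,320), (265,370) and (335,375). All four bits are in the pan, at upper view (438–485,80–98). Setting the basket down.

Call:
play_rows(
  commands=[
    [0,[0.001,0,0.01],[0.026,0,0]],
    [0,[0,0,0.03],[0,0,0]],
    [0,[0,0,0.03],[0,0,0]],
    [0,[0,0,0.03],[0,0,0]],
    [0,[0,0,0.03],[0,0,0]],
    [0,[0,0,0.015],[0,0,0]],
    [0,[0,0,0.01],[0,0,0]],
    [0,[0,0,0.006],[0,0,0]],
    [0,[0,0,0.004],[0,0,0]],
    [0,[0,0,0.004],[0,0,0]],
    [0,[0,0,0.003],[0,0,0]],
    [0,[0,0,0],[0,0,0]],
    [0,[0,0,0],[0,0,0]],
  ],
)

```text
clock: 18.77
ee_pos: [0.5487, 0.0175, 0.0755]
tool_rot: [0.609, 0.793, -0.0, 0.0]
contact_force: [0.4, -1.3, -3.1]
gripper_width: 0.0123
```

Run:
```python
from h import *
to([.5495,.0165,.071])
```

```text
t 18.77 pos [0.5487 0.0175 0.0755] ytool yaw 14.94 z [-0.    -0.001 -1.   ] F [ 0.39 -1.3  -3.12] w 0.0123 q [ 0.03  0.08 -0.13  1.36 -0.    1.34]
tool shift [-0.0012  0.0005  0.0045]
```

Call:
play_rows(
  commands=[
    [0,[0,0,0.002],[0,0,0]],
    [0,[0,0,0.0015],[0,0,0]],
    [0,[0,0,0.001],[0,0,0]],
    [0,[0,0,0],[0,0,0]],
    [0,[0,0,0],[0,0,0]],
  ],
)

```text
clock: 19.18
ee_pos: [0.5486, 0.0175, 0.0709]
tool_rot: [0.609, 0.793, -0.0, 0.0]
contact_force: [0.2, -0.9, 1.1]
gripper_width: 0.0121
```

Call:
play_rows(
  commands=[
    [0.2,[0,0,0],[0,0,0]],
    [0.4,[0,0,0],[0,0,0]],
    [0.7,[0,0,0],[0,0,0]],
    [1,[0,0,0],[0,0,0]],
    [1,[0,0,0],[0,0,0]],
    [1,[0,0,0],[0,0,0]],
    [1,[0,0,0],[0,0,0]],
    [1,[0,0,0],[0,0,0]],
    [1,[0,0,-0.02],[0,0,0]],
    [1,[0,0,-0.03],[0,0,0]],
    [1,[0,0,-0.03],[0,0,0]],
    [1,[0,0,-0.03],[0,0,0]],
    [1,[0,0,-0.03],[0,0,0]],
    [1,[0,-0.03,-0.02],[0,0,0]],
    [1,[0,-0.03,0],[0,0,0]],
    [1,[0,-0.03,0],[0,0,0]],
    [1,[0,-0.03,0],[0,0,0]],
    [1,[0,-0.03,0],[0,0,0]],
    [1,[0,0,0],[0,0,0]],
    [1,[0,0,0],[0,0,0]],
  ],
)

```text
clock: 20.85
ee_pos: [0.403, -0.0214, 0.2314]
tool_rot: [0.609, 0.793, 0.0, 0.001]
contact_force: [0.7, -0.1, 0.2]
gripper_width: 0.0858
```

Run:
```python
from h import *
to([0,0,0])
im,_=cloud('wrist'); im2,W=cloud('top'); im3,_=cloud('scene')
v,u=np.mgrid[0:400,0:640]; b=(u>280)&(u<372)&(v>132)&(v<240)
for lo,hi in((.085,.115),(.035,.06)):
    m=b&(W[...,2]>lo)&(W[...,2]<hi); P=W[m]; print(len(P),cv2.minAreaRect(P[:,:2].astype(np.float32)*1000) if len(P)>3 else '',np.median(P[:,2]) if len(P) else '')
o=np.zeros((570,640,3),np.uint8); o[:250]=im2[80:330]; o[250:570]=cv2.resize(im3[100:370,100:640],(640,320)); save('l5.png',o)
```

```text
t 20.85 pos [ 0.403  -0.0214  0.2314] ytool yaw 14.9 z [ 0.001 -0.001 -1.   ] F [ 0.66 -0.07  0.24] w 0.0858 q [-0.05 -0.26 -0.15  1.68 -0.    1.26]
tool shift [ 0.1244 -0.3841  0.231 ]
0  
0
```

View pics/l5.png

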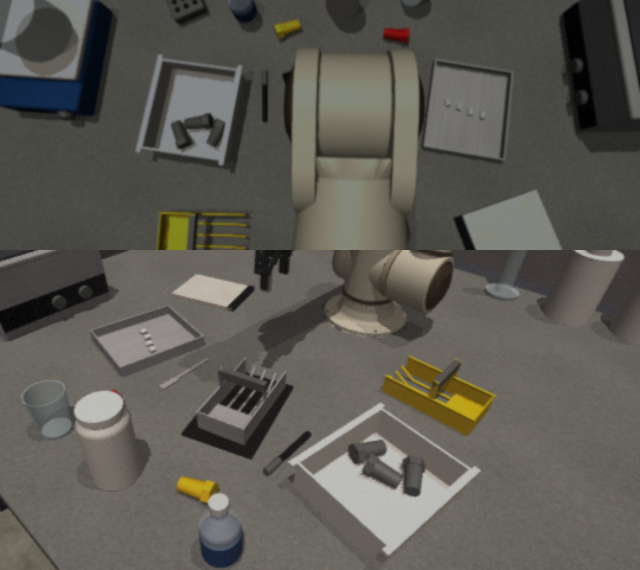

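```bash
python3 -c "
from cell import *
sign_off()"
```

```text
the job is handed in; nothing more can be done
```

The job is done and handed in at about 21 s on the robot's clock, well under the 72 s limit; sign-off gives no verdict.

- **Little bars:** I carried the basket to the pan, tilted it about 17° mouth-down and shook it. A zoomed picture then showed exactly four bars in the pan, with all three stoppers still in the basket.
- **Stoppers:** I tipped the basket about 50° over the tub. Pictures afterwards showed all three lying in the tub and nothing left in the basket.
- **Basket:** The last picture shows it empty, upright on the mat and let go. The gripper had moved clear of it. The gripper was about 3 mm from the mat's measured centre at release.
- **Marker and spatula:** They lie where they were, judged by eye from the pictures.

One check failed: the last depth measurement of the basket from the top camera found nothing, because the arm was in the way. The basket's final position therefore rests on the scene picture and the gripper's position at release.

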